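# Hang the drying frame on its two spring-catch hooks

## Task

Lift the small wire drying frame by the white grip in the middle of its top bar and hang it on the two hooks of the stand: feel for the backstops of the hooks, then press the bar down gently (never more than 30 N against the stand) until both of its ends have snapped past the spring rollers and lie on the floor of their notches. Keep hold for about half a second to check that both ends are home, then let go and leave the frame hanging still. Leave the other things on the counter where they are.

Things in the scene. Friction and masses are not known exactly. Their poses are not given: they have to be found in the camera images.
- frame: Small drying frame of steel wire, loose, about 0.35 kg, standing upright. A straight round top bar (10 mm diameter, 300 mm long) along y, axis 120 mm above the origin. Two legs at y = +-75 mm with two thin rungs between them 35 and 70 mm up, feet 100 mm long in x. The free bar ends beyond the legs go in the hooks. Symmetric. Origin: middle of the underside, z up.
- grip (a point): Middle of the white plastic grip block at the middle of the frame's top bar, on the bar axis: 24 mm (x) by 70 mm (y) by 26 mm high; pinch it across x from above. Axes as the frame's.
- bar_left (a point): Point on the bar axis of the frame, 115 mm from its middle on the frame's +y side: the part that lies in a hook. Its height tells whether this end is seated.
- bar_right (a point): The same on the frame's -y side.
- stand: Hook stand, fixed to the counter. Two aluminium hooks at y = +-115 mm, each 16 mm wide in y, reach towards -x (the open front) from posts at x = +115 mm, top 201 mm; between the hooks nothing is higher than 81 mm. Origin: on the counter midway below the two seats with the hooks at mid extension; z up. A hook has, front to back: landing, notch (seat), backstop.
- landing (a point): Middle, between the hooks, of their level landings (front part of each hook, 30 mm long in x, top at z = 187 mm), with the hooks at mid extension; the bar on it has its axis at 192 mm. NOT MEASURED: the two hooks are clamped as a pair on sliding rods, anywhere from -30 to +30 mm in x of this; all the seat, landing and backstop points shift alike. Under load they do not shift.
- backstop (a point): Midway between the two upright backstop faces, with the hooks at mid extension (the true faces lie up to 30 mm before or behind, see landing). A backstop's front face is flush with the notch's back wall; top at z = 210 mm. The bar, its axis between 194 and 205 mm high, can be pushed in +x over the landings until it is felt against both backstops; then it is right above the notches.
- seat_left (a point): Middle of the floor (z = 165 mm) of the notch of the +y hook at mid extension (true x: see landing). Notch: open above, 15 mm wide in x, upright walls, back wall at +7.5 mm. From its front wall a sprung roller, 8 mm diameter, axis 12 mm above the floor, bulges 7 mm into the notch. The bar stops on the roller with its axis about 183 mm high; seated on the floor its axis is at 170 mm.
- seat_right (a point): The same for the -y hook. Weight alone does not pass the rollers: with the bar kept lightly against the backstops, a downward push on the grip of 8 to 18 N in all makes both give way within 6 mm of travel, then the bar snaps to the floor; one end may go first. With the bar 2 mm or more ahead of the backstop the rollers block it more and more.
- cup: Bystander, loose, to be left alone: clear plastic coin cup, 68 mm across, 65 mm high. Origin: middle of its underside.
- peg_box: Bystander, loose, to be left alone: grey open box 60 x 80 x 45 mm high. Origin: middle of its underside.
- soap_box: Bystander, loose, to be left alone: small carton 50 x 90 x 30 mm high lying on the counter under the hooks (well below the hung frame). Origin: middle of its underside.
- detergent: Bystander, loose, to be left alone: blue bottle 84 mm across, 210 mm high, at the right side. Origin: middle of its underside.
- softener: Bystander, loose, to be left alone: white bottle 72 mm across, 170 mm high, at the left side. Origin: middle of its underside.
- brush: Bystander, loose, to be left alone: hand brush lying near the robot on the right. Origin: middle of the brush, lying along its x.
- powder_tub: Bystander, loose, to be left alone: white tub 100 mm across, 110 mm high, at the right side. Origin: middle of its underside.

How it is judged:
By the outcome, as a careful person would: the job done as asked, in the order asked, and still so for the second after the job is handed in, with the robot touching nothing.
It also fails if it takes over 67 s, if anything falls off the work surface, if the arm or the gripper's body presses on something with over 40 N, if the wrist force passes 120 N, or if a joint passes its speed limit or range.

## Robot

A 6-joint arm with a two-finger parallel gripper is mounted at the origin on the work surface. World frame = base frame: x ahead of the robot, y to its left, z up, the work surface at z = 0. Lengths are in m, angles in rad, forces in N, time in s.
With the tool pointing down it reaches from about 0.35 to 0.975 m from the base axis. Payload 4.9 kg.
Tool frame: the origin (TCP) lies at the very end of the fingers, on their centre line; the grasp point (between the pads) lies 19 mm behind it; z points along the fingers, y is the line along which they close (so a half turn about z gives the same grasp; the last joint's range is limited). The gripper opens to 85 mm and grips with 20 to 120 N. Pads are 22 mm wide; open, the fingers measure 114 mm over their backs; the gripper's body (76 mm by 85 mm) begins 54 mm behind the grasp point. The pads swing forward as they close: fully open they stand 13 mm farther back than shut.
Start: joints at [-1.301, 0.053, 1.613, -0, 1.476, -0.119], TCP at [0.237, -0.578, 0.231] pointing down, gripper open.
Joint ranges: [-3.01, 3.01], [-1.01, 2.22], [0.06, 2.58], [-1.02, 4.17], [0.09, 2.62], [-3.14, 3.14]. Speed limits (rad/s): [2.57, 2.57, 3.14, 3.14, 3.14, 3.14].

## Interface

Orientations are given as a unit quaternion [x, y, z, w].
In Python, from bench import arm gives the robot as it stands. The module is installed in compiled form; this text tells all that it offers.
- The arm moves only by the shell command python3 -m jog 'ROWS' [OPENING] [FORCE]. ROWS is JSON, a list that holds one entry, the list of rows, each a list of 6 numbers: the shift along the world's x, y, z scaled (see below), then the turn, a rotation vector about the world's x, y, z scaled (see below). A call has 1 to 8 rows; each row shifts and turns the commanded pose from where the row before left it; what a row does not reach is not made up. The controller multiplies each number of a shift by 500 mm and each number of a turn by 6 degrees. A row lasts 1/10 s, in which the tool goes at most 50 mm and 8.59 degrees, less where a joint would pass 70% of its speed; a pose out of reach is approached as far as the arm can. A call with a number of a shift or a turn outside -1 to 1 is refused whole. A call with a gripper value outside its range is refused whole. OPENING is the closure, from -1 (fully open) to 1 (shut), set as the call begins (- or left out, the last holds). The fingers move at their own pace and stop on an object; FORCE is the grip in N (left out, the last holds). Time passes only in rows, so rows that do not move let the fingers close. It gives the time, the measured TCP pose, the force, the opening and the grip force at its end, in the units of the state.
- arm.state(): the state, without advancing time (a new reading comes with each control period).
- arm.get_image(name): name is "side" or "top" or "wrist"; returns the picture (420x560x3 uint8, blue, green, red); there is no depth.
- arm.camera_params(name): a dict with "vfov" (degrees; the focal length in pixels is half the picture's height over the tangent of half this angle, whatever the lens; pixels are square), "cx", "cy" (the principal point, pixels), "pose" (4x4, takes a point from camera to world coordinates); the wrist camera has in their place "hand_eye" (4x4, takes a point from camera to tool coordinates, whose origin is the TCP and whose axes are the flange's). Camera axes: x right, y down, z forward; pixel columns grow to the right and rows downward; lengths in m; the calibration is good to about 2 mm. The wrist camera is an equidistant fisheye: a pixel r from the principal point sees the ray r / f radians off the axis. A picture is of the moment at which its call begins: read the wrist's pose just before it. camera_params takes no time and is no camera call.
- arm.sign_off(): hands the job in; it is judged then, once.
The state is a dict: "time": time; "joints": joint angles; "qvel": joint speeds; "joint_torque": joint torques, N m; "ee_pos": TCP position; "tool_rot": TCP orientation; "wrist_force": force on the tool from outside, world axes, zero at the start; "wrist_torque": the same for the moment, N m; "finger_gap": finger opening in m; "gripper_force": force on a finger pad.
Only numpy, scipy, OpenCV 4.12 (cv2) and the standard library are available. Lean on these libraries where they do the work, as an engineer would, in place of code of your own. Each camera call takes 0.05 s, during which the arm holds its last target. There are 200 camera calls.

## Working session

There is one attempt and no reset: what is moved stays moved. The work goes in short steps, Python scripts to look and compute and a shell command to move; the robot and the scene stay as the last step left them, time stands still between calls to the robot, and variables do not carry over. Pictures are saved under pics/ and viewed, at most 10 in all, crops included, and the job is handed in when it is done.

```bash
mkdir -p pics
python3 - <<'E'
from bench import arm
import cv2,numpy as np
np.set_printoptions(precision=4,suppress=True)
s=arm.state()
print({k:np.round(v,4) for k,v in s.items()})
for n in("side","top","wrist"):
    print(n,arm.camera_params(n))
a=arm.get_image("side");b=arm.get_image("top")
cv2.imwrite("pics/side0.png",cv2.resize(a,(800,600),interpolation=cv2.INTER_CUBIC));cv2.imwrite("pics/top0.png",cv2.resize(b,(800,600),interpolation=cv2.INTER_CUBIC))
cv2.imwrite("side_raw.png",a);cv2.imwrite("top_raw.png",b)
E
```

```text
{'time': np.float64(0.0), 'joints': array([-1.301 ,  0.0534,  1.6143,  0.    ,  1.476 , -0.119 ]), 'qvel': array([-0.0005, -0.0004,  0.0005,  0.0008,  0.0005, -0.0011]), 'joint_torque': array([  0.0007, -39.3691, -37.0172,   0.    ,   0.0071,  -0.    ]), 'ee_pos': array([ 0.2368, -0.5777,  0.2301]), 'tool_rot': array([ 0.9812,  0.1932, -0.0001, -0.001 ]), 'wrist_force': array([-0.7754,  0.1352, -0.4567]), 'wrist_torque': array([ 0.015 , -0.0275, -0.0055]), 'gripper_force': np.float64(0.0), 'finger_gap': np.float64(0.0855)}
side {'vfov': 50.61575633752271, 'cx': 280.108762396984, 'cy': 208.85633130556772, 'pose': array([[-0.9989, -0.0257,  0.0397,  0.385 ],
       [-0.0472,  0.4978, -0.866 ,  1.2092],
       [ 0.0025, -0.8669, -0.4985,  0.8469],
       [ 0.    ,  0.    ,  0.    ,  1.    ]])}
top {'vfov': 47.279975056218476, 'cx': 276.29901243098783, 'cy': 207.2187214515025, 'pose': array([[-0.0065, -0.9936,  0.1128,  0.2565],
       [-1.    ,  0.0066,  0.0005,  0.0021],
       [-0.0013, -0.1128, -0.9936,  1.8145],
       [ 0.    ,  0.    ,  0.    ,  1.    ]])}
wrist {'vfov': 65.70646984690485, 'cx': 281.371705376045, 'cy': 205.1531186555018, 'hand_eye': array([[ 0.0005, -0.9601, -0.2795,  0.0722],
       [ 1.    ,  0.0005,  0.0001,  0.0001],
       [ 0.    , -0.2795,  0.9601, -0.1419],
       [ 0.    ,  0.    ,  0.    ,  1.    ]])}
```

View pics/top0.png

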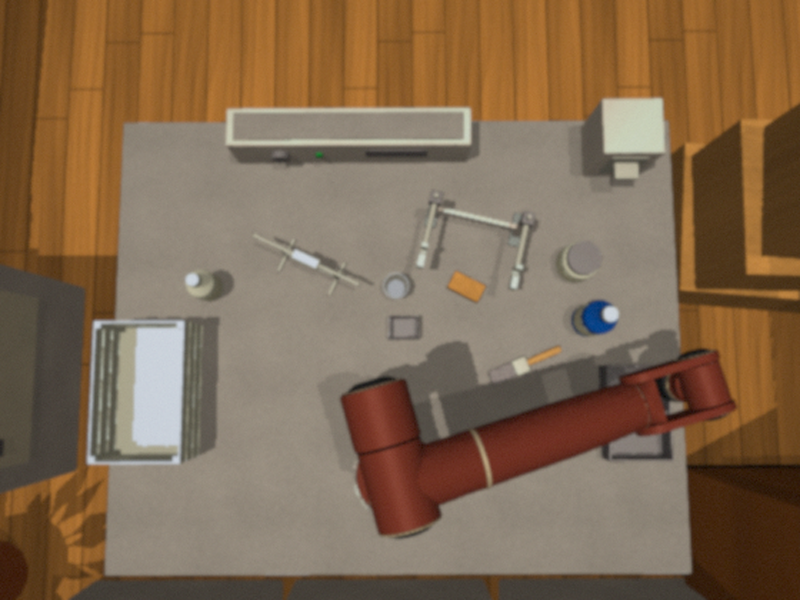

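View pics/side0.png

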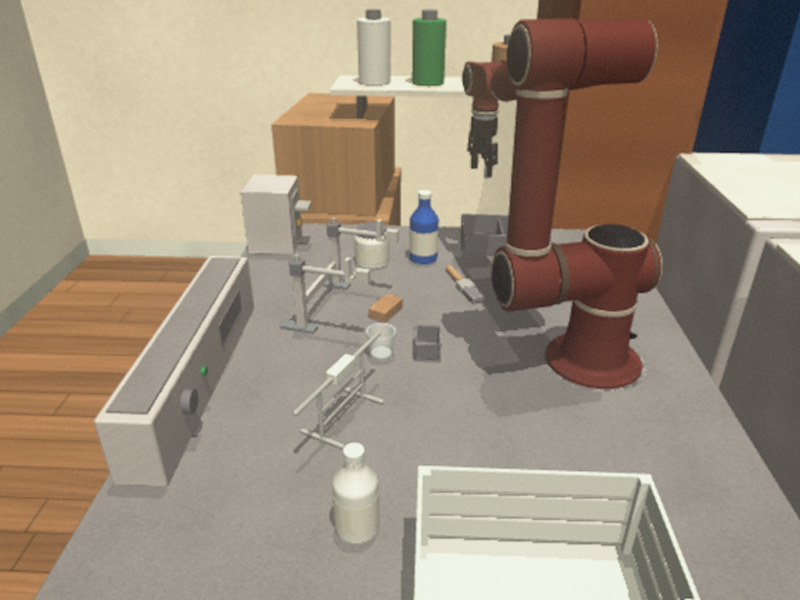

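The top view shows the frame's grip at about (305,260), with the bar from (255,236) to (358,285). The hooks run from posts at (437,197) and (528,219) to tips at (421,262) and (514,285). I'll enlarge this area.

Run:
```python
import cv2
a=cv2.imread("top_raw.png")
c1=cv2.resize(a[155:215,170:270],(800,480),interpolation=cv2.INTER_CUBIC)
c2=cv2.resize(a[125:215,280:400],(800,600),interpolation=cv2.INTER_CUBIC)
cv2.imwrite("pics/c1.png",c1);cv2.imwrite("pics/c2.png",c2)
```

```text
(no output)
```

View pics/c1.png

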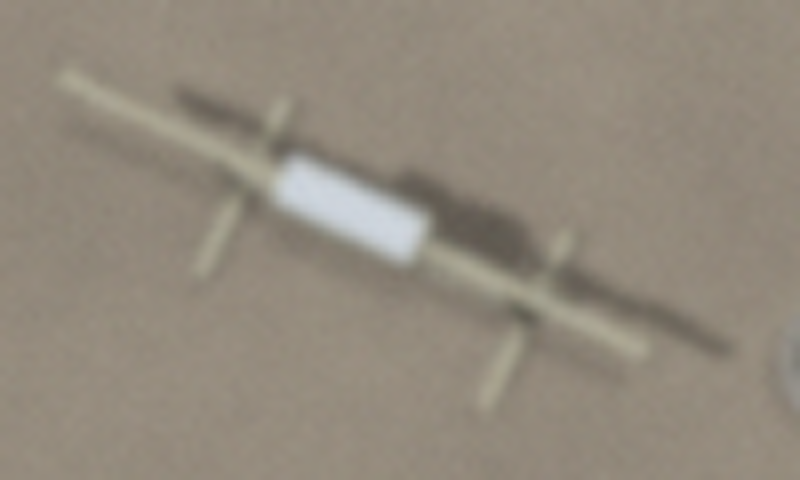

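View pics/c2.png

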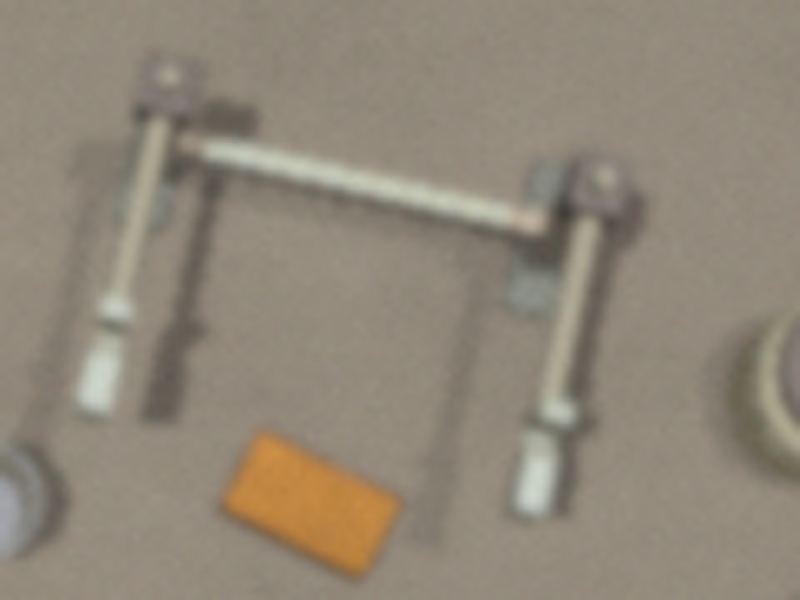

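The crops show the bar ends at c1 (65,78) and (645,351), and the grip centre at (351,209). The landing fronts are at c2 (97,412) and (532,517), the backstop blocks at (116,308) and (560,410), and the post tops at (168,80) and (600,184).

```bash
cat > h.py <<'E'
import numpy as np
from bench import arm
np.set_printoptions(precision=4,suppress=True)
def pt(uv,z,cam="top"):
    p=arm.camera_params(cam);f=210/np.tan(np.radians(p["vfov"]/2))
    T=np.array(p["pose"]);d=T[:3,:3]@[(uv[0]-p["cx"])/f,(uv[1]-p["cy"])/f,1]
    return T[:3,3]+d*(z-T[2,3])/d[2]
def proj(P,cam):
    p=arm.camera_params(cam);f=210/np.tan(np.radians(p["vfov"]/2))
    T=np.array(p["pose"]);c=T[:3,:3].T@(np.array(P)-T[:3,3]);return np.array([f*c[0]/c[2]+p["cx"],f*c[1]/c[2]+p["cy"]])
E
python3 - <<'E'
from h import *
a=lambda x,y,z:pt(((x+.5)/8-.5+170,(y+.5)/8-.5+155),z)
b=lambda x,y,z:pt(((x+.5)/6.667-.5+280,(y+.5)/6.667-.5+125),z)
L,R,G=a(65,78,.12),a(645,351,.12),a(351,209,.133)
print("frame",L,R,(L+R)/2,G,np.linalg.norm(L-R)); d=L-R;print("yaw",np.degrees(np.arctan2(-d[0],d[1])))
fl,fr=b(97,412,.187),b(532,517,.187);bl,br=b(116,308,.21),b(560,410,.21);pl,pr=b(168,80,.201),b(600,184,.201)
for n,l,r in(("land front",fl,fr),("back",bl,br),("post",pl,pr)):
    d=l-r;print(n,l,r,(l+r)/2,np.linalg.norm(d),np.degrees(np.arctan2(-d[0],d[1])))
d=(pl+pr)/2-(fl+fr)/2;print("len",np.linalg.norm(d),np.degrees(np.arctan2(d[1],d[0])))
s=arm.state();from scipy.spatial.transform import Rotation as Ro
print(Ro.from_quat(s["tool_rot"]).as_matrix())
for P in(G,L,R):print("side",proj(P,"side")*800/560)
E
```

```text
frame [0.6064 0.3562 0.12  ] [0.481  0.0958 0.12  ] [0.5437 0.226  0.12  ] [0.5437 0.2256 0.133 ] 0.2890031502659184
yaw -25.708741871532606
land front [ 0.5129 -0.0586  0.187 ] [ 0.4569 -0.281   0.187 ] [ 0.4849 -0.1698  0.187 ] 0.22930963291141665 -14.117796104923961
back [ 0.5627 -0.068   0.21  ] [ 0.5087 -0.2926  0.21  ] [ 0.5357 -0.1803  0.21  ] 0.2310285337385831 -13.529292643555838
post [ 0.6838 -0.0966  0.201 ] [ 0.6275 -0.318   0.201 ] [ 0.6556 -0.2073  0.201 ] 0.22845209211937603 -14.256833453984948
len 0.17536829920261637 -12.38847341290244
[[ 0.9254  0.379  -0.0005]
 [ 0.379  -0.9254  0.0018]
 [ 0.0002 -0.0019 -1.    ]]
side [340.6389 363.7909]
side [295.7256 412.6373]
side [378.6201 333.4116]
```

```bash
python3 -m jog '[[[0,0,0.07,0,0,0],[0,0,0.07,0,0,0],[0.03,0.08,0,0,0,0.35],[0.03,0.08,0,0,0,0.35],[0.03,0.08,0,0,0,0.35],[0.03,0.08,0,0,0,0.35],[0.03,0.08,0,0,0,0.35],[0.03,0.08,0,0,0,0.35]]]' -1
python3 -m jog '[[[0.03,0.08,0,0,0,0.35],[0.03,0.08,0,0,0,0.35],[0.03,0.08,0,0,0,0.35],[0.03,0.08,0,0,0,0.35],[0.03,0.08,0,0,0,0.35],[0.03,0.08,0,0,0,0.35],[0.03,0.08,0,0,0,0.35],[0.03,0.08,0,0,0,0.35]]]'
python3 -m jog '[[[0.03,0.08,0,0,0,0.35],[0.03,0.08,0,0,0,0.35],[0.03,0.08,0,0,0,0.35],[0.03,0.08,0,0,0,0.35],[0.03,0.08,0,0,0,0.35],[0.03,0.08,0,0,0,0.35],[0,0,0,0,0,0]]]'
```

```text
time: 0.9
ee_pos: [0.327, -0.3365, 0.3007]
tool_rot: [0.954, 0.3, -0.0, -0.0]
wrist_force: [0.2, -0.4, -0.7]
finger_gap: 0.0854
gripper_force: 0.0
time: 1.7
ee_pos: [0.447, -0.0165, 0.301]
tool_rot: [0.9, 0.437, -0.0, 0.0]
wrist_force: [1.2, -0.5, 0.3]
finger_gap: 0.0855
gripper_force: 0.0
time: 2.4
ee_pos: [0.5371, 0.2254, 0.2997]
tool_rot: [0.845, 0.534, -0.001, -0.001]
wrist_force: [-0.1, -0.4, -0.6]
finger_gap: 0.0856
gripper_force: 0.0
```

```bash
cat >> h.py <<'E'
from scipy.spatial.transform import Rotation as Ro
def wray(uv,z,s):
    p=arm.camera_params("wrist");f=210/np.tan(np.radians(p["vfov"]/2))
    v=np.array([uv[0]-p["cx"],uv[1]-p["cy"]]);r=np.hypot(*v);th=r/f
    d=np.r_[v/max(r,1e-9)*np.sin(th),np.cos(th)];H=np.array(p["hand_eye"]);R=Ro.from_quat(s["tool_rot"]).as_matrix()
    o=R@H[:3,3]+s["ee_pos"];d=R@H[:3,:3]@d
    return o+d*(z-o[2])/d[2]
E
python3 - <<'E'
from h import *
import cv2,pickle
s=arm.state();a=arm.get_image("wrist");pickle.dump(s,open("s1.pkl","wb"))
cv2.imwrite("pics/w1.png",a)
E
```

```text
(no output)
```

View pics/w1.png

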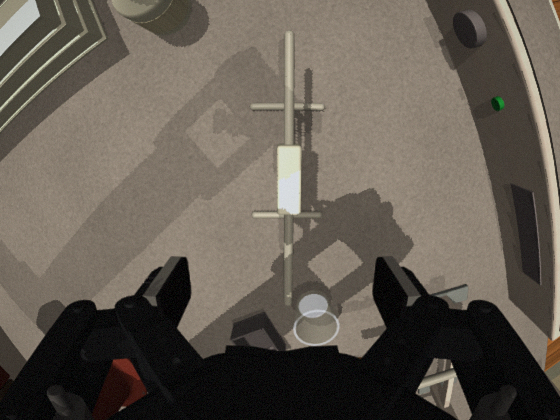

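The wrist picture shows the grip top centred at (289,180), with the bar ends at (290,33) and (288,303). The bar is nearly vertical in the picture, so the yaw matches well.

Run:
```python
from h import *
import pickle
s=pickle.load(open("s1.pkl","rb"))
L,R,G=wray((290,33),.12,s),wray((288,303),.12,s),wray((289,180),.133,s)
d=L-R;print(L,R,(L+R)/2,G,np.linalg.norm(d),np.degrees(np.arctan2(-d[0],d[1])))
y=Ro.from_quat(s["tool_rot"]).as_matrix()[:,1];print(np.degrees(np.arctan2(y[1],y[0])),s["ee_pos"])
```

```text
[0.6105 0.3594 0.12  ] [0.4841 0.0946 0.12  ] [0.5473 0.227  0.12  ] [0.5474 0.2286 0.133 ] 0.2934370640212987 -25.521098871003492
-25.424227239077993 [0.5371 0.2254 0.2997]
```

```bash
python3 -m jog '[[[0.019,0.004,0,0,0,0],[0,0,-0.07,0,0,0],[0,0,-0.07,0,0,0],[0,0,-0.07,0,0,0],[0,0,-0.07,0,0,0],[0,0,-0.06,0,0,0],[0,0,-0.056,0,0,0],[0,0,0,0,0,0]]]' -1
python3 -m jog '[[[0,0,0,0,0,0],[0,0,0,0,0,0],[0,0,0,0,0,0],[0,0,0,0,0,0],[0,0,0,0,0,0],[0,0,0,0,0,0],[0,0,0,0,0,0],[0,0,0,0,0,0]]]' 1 70
```

```text
time: 3.25
ee_pos: [0.5434, 0.2213, 0.0984]
tool_rot: [0.847, 0.531, -0.004, -0.001]
wrist_force: [-1.6, 0.6, -0.4]
finger_gap: 0.0852
gripper_force: 0.0
time: 4.05
ee_pos: [0.5471, 0.224, 0.1048]
tool_rot: [0.847, 0.532, 0.001, 0.0]
wrist_force: [-2.9, -0.4, 5.6]
finger_gap: 0.023
gripper_force: 71.4
```

```bash
python3 -m jog '[[[0,0,0.02,0,0,0],[0,0,0.04,0,0,0],[0,0,0.06,0,0,0],[0,0,0.06,0,0,0],[0,0,0.06,0,0,0],[0,0,0.06,0,0,0],[0,0,0,0,0,0],[0,0,0,0,0,0]]]'
python3 -m jog '[[[0,0,0,0,0,0],[0,0,0,0,0,0]]]'
python3 - <<'E'
from h import *
import cv2,pickle
s=arm.state();print(s["ee_pos"],s["wrist_force"],s["wrist_torque"])
a=arm.get_image("wrist");b=arm.get_image("side");pickle.dump(s,open("s2.pkl","wb"))
c=cv2.resize(b[150:350,130:380],(525,420),interpolation=cv2.INTER_CUBIC)
cv2.imwrite("b.png",b)
cv2.imwrite("pics/w2.png",np.hstack([a[:,150:420],c]))
E
```

```text
time: 4.85
ee_pos: [0.5462, 0.2235, 0.2525]
tool_rot: [0.847, 0.532, -0.0, 0.0]
wrist_force: [-0.0, 0.9, -3.6]
finger_gap: 0.0233
gripper_force: 70.6
time: 5.05
ee_pos: [0.5452, 0.2233, 0.2502]
tool_rot: [0.847, 0.532, -0.002, -0.001]
wrist_force: [0.2, 0.5, -4.3]
finger_gap: 0.0232
gripper_force: 70.6
[0.5452 0.2233 0.2502] [ 0.2086  0.4886 -4.2872] [ 0.0337  0.0299 -0.0215]
```

View pics/w2.png

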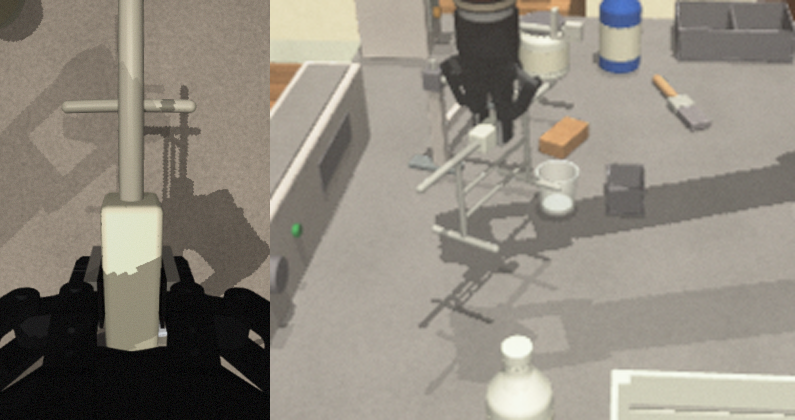

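Run:
```python
from h import *
import pickle
s=pickle.load(open("s2.pkl","rb"));yd=np.array([np.sin(np.radians(25.5)),np.cos(np.radians(25.5)),0])
for dz in(.016,.019,.022):
  for dy in(0,.003,.006):
    P=s["ee_pos"]+[0,0,dz]+yd*(.15+dy);print(dz,dy,proj(P,"side"))
print("grip edge",(wray((132,205-0)+np.array([150,0]),s["ee_pos"][2]+.019+.013,s)-s["ee_pos"])@yd)
```

```text
0.016 0 [200.3781 240.7429]
0.016 0.003 [199.5912 241.3792]
0.016 0.006 [198.8009 242.0182]
0.019 0 [200.2659 239.6715]
0.019 0.003 [199.4777 240.3063]
0.019 0.006 [198.6859 240.9439]
0.022 0 [200.1535 238.597 ]
0.022 0.003 [199.3638 239.2303]
0.022 0.006 [198.5707 239.8664]
grip edge 0.0399917141546513
```

```bash
python3 -m jog '[[[-0.048,-0.03,0,0,0,0.16],[-0.048,-0.03,0,0,0,0.16],[-0.048,-0.03,0,0,0,0.16],[-0.048,-0.03,0,0,0,0.16],[-0.048,-0.03,0,0,0,0.16],[-0.048,-0.03,0,0,0,0.16],[0,-0.05,0,0,0,0.1],[0,-0.05,0,0,0,0.1]]]'
python3 -m jog '[[[0,-0.08,0,0,0,0.12],[0,-0.08,0,0,0,0.12],[0,-0.08,0,0,0,0.12],[0,-0.08,0,0,0,0.12],[0,-0.08,0,0,0,0.12],[0,-0.06,0,0,0,0.12],[0,-0.032,0,0,0,0.04],[0,0,0,0,0,0]]]'
python3 -m jog '[[[0,0,0,0,0,0],[0,0,0,0,0,0],[0,0,0,0,0,0]]]'
```

```text
time: 5.95
ee_pos: [0.4016, 0.0832, 0.2528]
tool_rot: [0.812, 0.583, 0.0, 0.0]
wrist_force: [0.5, -1.2, -3.7]
finger_gap: 0.0232
gripper_force: 70.7
time: 6.75
ee_pos: [0.4019, -0.164, 0.2527]
tool_rot: [0.79, 0.613, -0.0, -0.0]
wrist_force: [-0.6, 0.6, -3.6]
finger_gap: 0.0231
gripper_force: 70.6
time: 7.05
ee_pos: [0.4025, -0.1615, 0.2532]
tool_rot: [0.789, 0.615, 0.0, -0.0]
wrist_force: [-0.7, -0.1, -3.1]
finger_gap: 0.0228
gripper_force: 70.5
```

```bash
python3 -m jog '[[[0,0.02,-0.03,0,0,0],[0,0,-0.05,0,0,0],[0,0,-0.04,0,0,0],[0,0,-0.017,0,0,0],[0.05,-0.0125,0,0,0,0],[0.03,-0.0075,0,0,0,0],[0,0,0,0,0,0],[0,0,0,0,0,0]]]'
python3 -m jog '[[[0,0,0,0,0,0],[0,0,0,0,0,0]]]'
python3 - <<'E'
from h import *
import cv2,pickle
s=arm.state();print(s["ee_pos"],s["wrist_force"],s["wrist_torque"])
b=arm.get_image("side");t=arm.get_image("top");pickle.dump(s,open("s3.pkl","wb"))
cv2.imwrite("b.png",b)
c=cv2.resize(b[140:240,170:300],(520,400),interpolation=cv2.INTER_CUBIC)
d=cv2.resize(t[125:225,280:400],(270*1,225),interpolation=cv2.INTER_CUBIC)
o=np.zeros((400,790,3),np.uint8);o[:,:520]=c;o[:225,520:]=d
cv2.imwrite("pics/w3.png",o)
E
```

```text
time: 7.85
ee_pos: [0.4422, -0.1618, 0.1846]
tool_rot: [0.789, 0.615, -0.0, -0.0]
wrist_force: [-0.2, -0.4, -2.8]
finger_gap: 0.023
gripper_force: 70.6
time: 8.05
ee_pos: [0.4419, -0.1621, 0.1848]
tool_rot: [0.789, 0.614, -0.0, 0.0]
wrist_force: [-0.2, -0.5, -2.4]
finger_gap: 0.0233
gripper_force: 70.6
[ 0.4419 -0.1621  0.1848] [-0.1731 -0.4589 -2.4355] [ 0.0299 -0.0373 -0.0438]
```

View pics/w3.png

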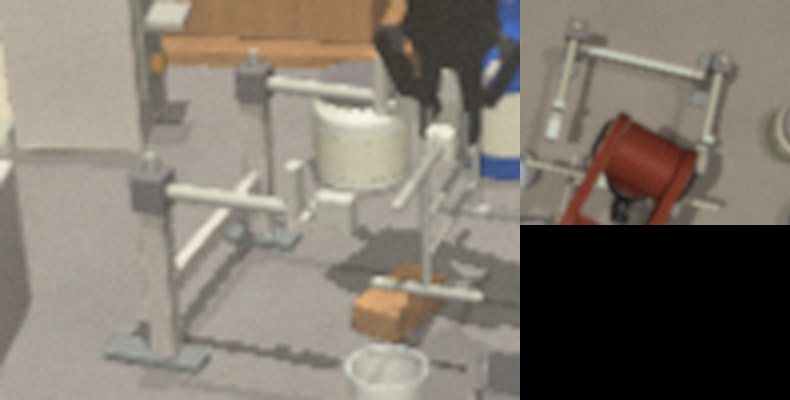

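The side crop shows the bar's left end at about (398,205), clear in front of the +y landing, whose front edge is at about (355,193). Before advancing I'll check the bar's height.

Run:
```python
from h import *
import pickle
s=pickle.load(open("s3.pkl","rb"));yd=np.array([np.sin(np.radians(14)),np.cos(np.radians(14)),0])
for z in(.19,.195,.2,.205):
    P=s["ee_pos"]+yd*.154;P[2]=z;q=proj(P,"side");print(z,(q+.5-[170,140])*4-.5)
for z in (.187,.192):
  P=np.array([.5129,-.0586,z]);q=proj(P,"side");print("landing front",z,(q+.5-[170,140])*4-.5)
```

```text
0.19 [393.2715 224.2894]
0.195 [393.2    218.6427]
0.2 [393.1284 212.9757]
0.205 [393.0564 207.2882]
landing front 0.187 [355.6442 199.6385]
landing front 0.192 [355.5093 194.1171]
```

```bash
python3 -m jog '[[[0.03,-0.0075,0.004,0,0,0],[0.03,-0.0075,0,0,0,0],[0.03,-0.0075,0,0,0,0],[0.02,-0.005,0,0,0,0],[0,0,0,0,0,0],[0,0,0,0,0,0]]]'
python3 -m jog '[[[0,0,-0.006,0,0,0],[0,0,-0.006,0,0,0],[0,0,0,0,0,0]]]'
python3 -m jog '[[[0,0,-0.004,0,0,0],[0,0,0,0,0,0]]]'
```

```text
time: 8.75
ee_pos: [0.497, -0.176, 0.1866]
tool_rot: [0.789, 0.614, -0.0, -0.0]
wrist_force: [-0.6, -0.6, -3.2]
finger_gap: 0.023
gripper_force: 70.8
time: 9.05
ee_pos: [0.4967, -0.1758, 0.18]
tool_rot: [0.789, 0.614, -0.0, -0.001]
wrist_force: [-0.8, -0.3, -4.3]
finger_gap: 0.0232
gripper_force: 70.8
time: 9.25
ee_pos: [0.4972, -0.176, 0.1785]
tool_rot: [0.789, 0.614, -0.0, -0.0]
wrist_force: [0.3, 0.5, -3.1]
finger_gap: 0.0227
gripper_force: 70.8
```

```bash
python3 -m jog '[[[0,0,-0.003,0,0,0],[0,0,0,0,0,0]]]'
python3 -m jog '[[[0,0,-0.002,0,0,0],[0,0,0,0,0,0]]]'
```

```text
time: 9.45
ee_pos: [0.4973, -0.1761, 0.1771]
tool_rot: [0.789, 0.614, -0.0, -0.0]
wrist_force: [-1.0, 0.1, -3.2]
finger_gap: 0.0231
gripper_force: 70.8
time: 9.65
ee_pos: [0.4975, -0.1762, 0.1764]
tool_rot: [0.789, 0.614, 0.0, 0.0]
wrist_force: [1.1, -0.5, -2.3]
finger_gap: 0.0229
gripper_force: 70.9
```

```bash
python3 -c "
from h import *
s=arm.state();print(s['ee_pos'],s['wrist_force'],s['wrist_torque'])"
```

```text
[ 0.4975 -0.1762  0.1764] [ 1.076  -0.4743 -2.3335] [ 0.0455 -0.0036  0.0492]
```

```bash
python3 -m jog '[[[0,0,-0.002,0,0,0],[0,0,0,0,0,0]]]'|sed -n '2p;4p'
python3 -m jog '[[[0,0,-0.002,0,0,0],[0,0,0,0,0,0]]]'|sed -n '2p;4p'
```

```text
ee_pos: [0.4976, -0.1762, 0.1762]
wrist_force: [-3.0, 0.5, 2.8]
ee_pos: [0.4976, -0.1762, 0.1762]
wrist_force: [-5.2, 1.6, 6.9]
```

```bash
python3 -m jog '[[[0,0,0.014,0,0,0],[0,0,0,0,0,0],[0.008,-0.002,0,0,0,0],[0.008,-0.002,0,0,0,0],[0.008,-0.002,0,0,0,0],[0,0,0,0,0,0],[0,0,0,0,0,0]]]'
python3 -m jog '[[[0.008,-0.002,0,0,0,0],[0,0,0,0,0,0]]]'|sed -n '2p;4p'
python3 -m jog '[[[0.006,-0.0015,0,0,0,0],[0,0,0,0,0,0]]]'|sed -n '2p;4p'
```

```text
time: 10.75
ee_pos: [0.5095, -0.1791, 0.181]
tool_rot: [0.789, 0.614, -0.0, -0.0]
wrist_force: [-0.7, 0.2, -3.4]
finger_gap: 0.023
gripper_force: 70.6
ee_pos: [0.5138, -0.1802, 0.1813]
wrist_force: [0.0, -0.6, -3.8]
ee_pos: [0.5167, -0.1809, 0.1814]
wrist_force: [0.7, -0.2, -3.4]
```

```bash
python3 -m jog '[[[0.006,-0.0015,0,0,0,0],[0,0,0,0,0,0]]]'|sed -n '2p;4p'
python3 -m jog '[[[0.004,-0.001,0,0,0,0],[0,0,0,0,0,0]]]'|sed -n '2p;4p'
python3 -m jog '[[[0.004,-0.001,0,0,0,0],[0,0,0,0,0,0]]]'|sed -n '2p;4p'
```

```text
ee_pos: [0.5197, -0.1817, 0.1814]
wrist_force: [-0.2, -0.3, -3.8]
ee_pos: [0.5216, -0.1822, 0.1813]
wrist_force: [0.7, -0.7, -4.1]
ee_pos: [0.5236, -0.1827, 0.1813]
wrist_force: [0.6, 0.4, -3.2]
```

```bash
python3 -m jog '[[[0.003,-0.0008,0,0,0,0],[0,0,0,0,0,0]]]'|sed -n '2p;4p'
python3 -m jog '[[[0.003,-0.0008,0,0,0,0],[0,0,0,0,0,0]]]'|sed -n '2p;4p'
python3 -m jog '[[[0.003,-0.0008,0,0,0,0],[0,0,0,0,0,0]]]'|sed -n '2p;4p'
```

```text
ee_pos: [0.525, -0.183, 0.1813]
wrist_force: [-0.0, 0.3, -3.8]
ee_pos: [0.5259, -0.1832, 0.181]
wrist_force: [-2.9, 0.2, -3.1]
ee_pos: [0.5264, -0.1834, 0.1808]
wrist_force: [-6.6, 1.1, -0.5]
```

```bash
cat > st.py <<'E'
from h import *
s=arm.state();q=s["tool_rot"];print(s['ee_pos'],s['wrist_force'],s['wrist_torque'],q,"yaw",np.degrees(2*np.arctan2(q[1],q[0]))-90)
E
python3 st.py;python3 -m jog '[[[0.002,-0.0005,0,0,0,0],[0,0,0,0,0,0]]]'>/dev/null;python3 st.py
```

```text
[ 0.5264 -0.1834  0.1808] [-6.6272  1.0969 -0.4793] [0.3004 1.0739 0.7038] [ 0.7887  0.6148 -0.0015 -0.0019] yaw -14.12671311750205
[ 0.5265 -0.1834  0.1808] [-11.7191   1.8416   1.0616] [0.4403 1.7898 0.6511] [ 0.7887  0.6148 -0.0024 -0.003 ] yaw -14.122718974458223
```

```bash
python3 -m jog '[[[-0.001,0.0003,0,0,0,0.03],[0,0,0,0,0,0]]]'>/dev/null;python3 st.py
```

```text
[ 0.5264 -0.1834  0.1808] [-8.4868  1.7915 -0.2547] [0.3123 1.3356 0.4127] [ 0.7879  0.6158 -0.0018 -0.0023] yaw -13.984664304108833
```

```bash
python3 -m jog '[[[0,0,0,0,0,0.03],[0,0,-0.006,0,0,0],[0,0,-0.006,0,0,0],[0,0,0,0,0,0]]]'>/dev/null;python3 st.py; python3 -m jog '[[[0,0,-0.006,0,0,0],[0,0,-0.006,0,0,0],[0,0,0,0,0,0]]]'>/dev/null;python3 st.py
```

```text
[ 0.5265 -0.1833  0.1752] [-9.4055  2.0604  1.6616] [0.4403 1.5352 0.2621] [ 0.7871  0.6168 -0.0017 -0.0024] yaw -13.840166913742905
[ 0.5265 -0.1833  0.1692] [-9.7169  1.9749  1.3012] [0.4671 1.5102 0.245 ] [ 0.7871  0.6168 -0.0017 -0.0024] yaw -13.8386377328479
```

```bash
for i in 1; do :; done; python3 -m jog '[[[-0.001,0.0003,-0.003,0,0,0],[0,0,0,0,0,0]]]'>/dev/null;python3 st.py; python3 -m jog '[[[0,0,-0.003,0,0,0],[0,0,0,0,0,0]]]'>/dev/null;python3 st.py; python3 -m jog '[[[0,0,-0.003,0,0,0],[0,0,0,0,0,0]]]'>/dev/null;python3 st.py
```

```text
[ 0.5265 -0.1833  0.1679] [-8.1954  2.2151  1.1187] [0.4686 1.2253 0.2873] [ 0.7871  0.6168 -0.0012 -0.0018] yaw -13.838924212831472
[ 0.5265 -0.1833  0.1666] [-8.3941  2.4197  2.5911] [0.3766 1.342  0.2056] [ 0.7871  0.6168 -0.0013 -0.0018] yaw -13.832782304166514
[ 0.5266 -0.1834  0.1664] [-11.0653   4.1043   7.2269] [0.6419 1.749  0.2024] [ 0.7871  0.6168 -0.0014 -0.0018] yaw -13.832843130121603
```

```bash
python3 -m jog '[[[-0.001,0.0003,-0.002,0,0,0],[0,0,0,0,0,0]]]'>/dev/null;python3 st.py; python3 -m jog '[[[0,0,-0.002,0,0,0],[0,0,0,0,0,0]]]'>/dev/null;python3 st.py
```

```text
[ 0.5266 -0.1833  0.1664] [-10.4494   3.5557   9.9761] [0.6648 1.762  0.2393] [ 0.7871  0.6168 -0.0009 -0.0011] yaw -13.831422382575155
[ 0.5266 -0.1834  0.1662] [-12.9341   4.2369  12.8152] [0.7939 2.0525 0.2347] [ 0.7871  0.6168 -0.0009 -0.0011] yaw -13.828255259846372
```

```bash
python3 -m jog '[[[-0.002,0.0005,0,0,0,0],[0,0,0,0,0,0]]]'>/dev/null;python3 st.py; python3 -m jog '[[[-0.001,0.0002,-0.001,0,0,0],[0,0,0,0,0,0]]]'>/dev/null;python3 st.py
```

```text
[ 0.5266 -0.1834  0.1662] [-9.4528  3.0922 10.8359] [0.6793 1.3721 0.201 ] [0.7871 0.6168 0.     0.0002] yaw -13.832242246539693
[ 0.5266 -0.1834  0.1662] [-8.3826  2.9598 10.5896] [0.6979 1.2699 0.2183] [0.7871 0.6168 0.0005 0.0008] yaw -13.831776187388385
```

```bash
python3 -m jog '[[[-0.002,0.0005,-0.002,0,0,0],[0,0,0,0,0,0]]]'>/dev/null;python3 st.py; python3 -m jog '[[[-0.001,0.0002,-0.002,0,0,0],[0,0,0,0,0,0]]]'>/dev/null;python3 st.py
```

```text
[ 0.5266 -0.1834  0.1661] [-6.3475  3.4024 12.6313] [0.6615 0.9836 0.1892] [0.7871 0.6168 0.0013 0.002 ] yaw -13.835334002726754
[ 0.5266 -0.1834  0.1657] [-5.6519  2.9954 13.9467] [0.7552 0.831  0.2615] [0.7871 0.6168 0.0018 0.0025] yaw -13.833197689209769
```

```bash
python3 -m jog '[[[-0.0005,0.0001,-0.002,0,0,0],[0,0,0,0,0,0]]]'>/dev/null;python3 st.py; python3 -m jog '[[[-0.0005,0.0001,-0.002,0,0,0],[0,0,0,0,0,0]]]'>/dev/null;python3 st.py
```

```text
[ 0.5266 -0.1835  0.1645] [-3.5442  1.9796 11.3298] [0.6058 0.5319 0.2322] [0.7872 0.6167 0.002  0.0028] yaw -13.843757229336106
[ 0.5266 -0.1836  0.1624] [-0.2468  0.2758  6.3531] [ 0.343  -0.0487  0.2372] [0.7872 0.6167 0.0022 0.0032] yaw -13.84417888173732
```

```bash
python3 -m jog '[[[0.002,-0.0005,-0.002,0,0,0],[0,0,0,0,0,0]]]'>/dev/null;python3 st.py; python3 -m jog '[[[0,0,-0.002,0,0,0],[0,0,0,0,0,0]]]'>/dev/null;python3 st.py
```

```text
[ 0.5265 -0.1836  0.1606] [-3.4626  0.5714  5.34  ] [0.3826 0.4039 0.2243] [0.7872 0.6167 0.0012 0.0019] yaw -13.842285709330113
[ 0.5265 -0.1836  0.1586] [-0.0146 -0.5024  1.6297] [ 0.1693 -0.0068  0.2274] [0.7872 0.6167 0.0012 0.002 ] yaw -13.845302019115906
```

```bash
python3 -m jog '[[[0,0,-0.004,0,0,0],[0,0,0,0,0,0]]]'>/dev/null;python3 st.py; python3 -m jog '[[[0,0,-0.003,0,0,0],[0,0,0,0,0,0]]]'>/dev/null;python3 st.py; python3 -m jog '[[[0,0,-0.002,0,0,0],[0,0,0,0,0,0]]]'>/dev/null;python3 st.py
```

```text
[ 0.5255 -0.1832  0.1543] [ 2.4109 -1.1224 -0.9973] [ 0.0247 -0.1729 -0.0014] [0.7873 0.6165 0.0005 0.0007] yaw -13.87268957688751
[ 0.5255 -0.1832  0.1542] [-0.6987  1.5782  5.6414] [ 0.3027  0.2178 -0.0623] [0.7873 0.6165 0.0004 0.0005] yaw -13.871579416032631
[ 0.5255 -0.1832  0.1542] [-4.4512  2.106   9.7372] [0.4339 0.6175 0.0218] [0.7873 0.6166 0.0004 0.0005] yaw -13.866069601174019
```

```bash
python3 -m jog '[[[0,0,0.001,0,0,0],[0,0,0,0,0,0],[0,0,0,0,0,0],[0,0,0,0,0,0],[0,0,0,0,0,0],[0,0,0,0,0,0],[0,0,0,0,0,0]]]'>/dev/null;python3 st.py
python3 - <<'E'
from h import *
import cv2
b=arm.get_image("side");w=arm.get_image("wrist")
c=cv2.resize(b[140:230,170:280],(440,360),interpolation=cv2.INTER_CUBIC)
cv2.imwrite("pics/w4.png",np.hstack([c,cv2.resize(w,(360,270))[:, :].copy() if 0 else cv2.resize(w[:,100:480],(326,360))]))
E
```

```text
[ 0.5255 -0.1833  0.1542] [-2.9575  1.4029  7.6957] [0.3263 0.3419 0.007 ] [0.7873 0.6166 0.0004 0.0006] yaw -13.8686117509083
```

View pics/w4.png

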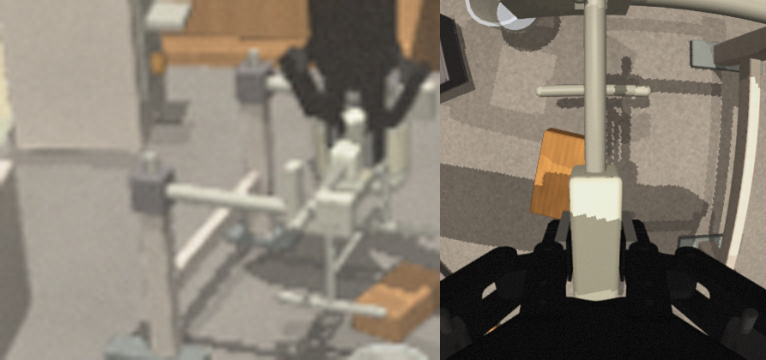

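The side crop shows the +y bar end sitting low in the notch between landing and backstop, at about (305,212). The bar stopped firm at TCP z 0.154, so its axis is at about 170 mm with no tilt. I'll unload, then release.

```bash
python3 -m jog '[[[-0.001,0.0003,0.0035,0,0,0],[0,0,0,0,0,0]]]'>/dev/null;python3 st.py
python3 -m jog '[[[0,0,0,0,0,0],[0,0,0,0,0,0],[0,0,0,0,0,0],[0,0,0,0,0,0],[0,0,0,0,0,0],[0,0,0,0,0,0],[0,0,0,0,0,0]]]' -1
python3 -m jog '[[[0,0,0.005,0,0,0],[0,0,0.01,0,0,0],[0,0,0.02,0,0,0],[0,0,0.04,0,0,0],[0,0,0.06,0,0,0],[0,0,0.08,0,0,0],[0,0,0.08,0,0,0],[0,0,0.02,0,0,0]]]'
python3 -m jog '[[[-0.05,0,0.04,0,0,0],[-0.06,0,0,0,0,0],[-0.06,0,0,0,0,0],[-0.04,0,0,0,0,0],[0,0,0,0,0,0],[0,0,0,0,0,0],[0,0,0,0,0,0]]]'
python3 - <<'E'
from h import *
import cv2
b=arm.get_image("side");w=arm.get_image("wrist")
c=cv2.resize(b[140:240,160:290],(455,350),interpolation=cv2.INTER_CUBIC)
cv2.imwrite("pics/w5.png",np.hstack([c,cv2.resize(w[:300,130:430],(345,350))]))
E
```

```text
[ 0.5248 -0.183   0.1542] [ 3.3424 -0.7098  0.9139] [ 0.0941 -0.3082  0.1121] [0.7871 0.6168 0.0003 0.0006] yaw -13.83674581587674
time: 18.35
ee_pos: [0.5244, -0.1829, 0.154]
tool_rot: [0.787, 0.617, -0.0, -0.0]
wrist_force: [-0.2, -0.2, -0.1]
finger_gap: 0.0858
gripper_force: 0.0
time: 19.15
ee_pos: [0.5263, -0.1838, 0.3191]
tool_rot: [0.787, 0.617, 0.002, 0.005]
wrist_force: [0.1, -0.5, 1.1]
finger_gap: 0.0854
gripper_force: 0.0
time: 19.85
ee_pos: [0.42, -0.1829, 0.3314]
tool_rot: [0.787, 0.617, 0.0, -0.0]
wrist_force: [-0.1, 0.5, -0.2]
finger_gap: 0.0858
gripper_force: 0.0
```

View pics/w5.png

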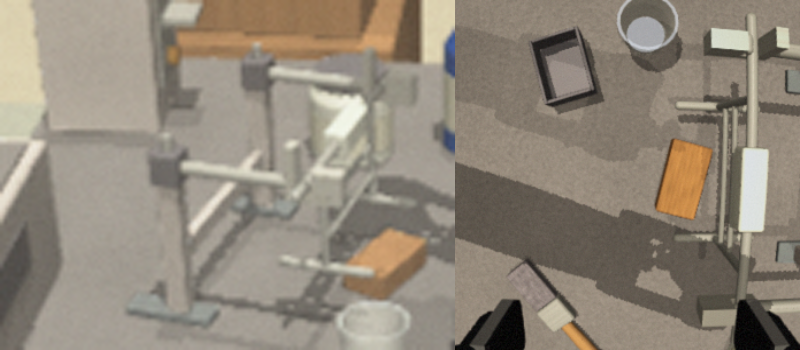

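The wrist view shows both bar ends in their notches, at (752,40) and (740,300). The grip is free at (750,190), and the soap box, cup, peg box and brush are where they were. I'll wait briefly and hand in.

```bash
python3 -m jog '[[[0,0,0,0,0,0],[0,0,0,0,0,0],[0,0,0,0,0,0],[0,0,0,0,0,0],[0,0,0,0,0,0],[0,0,0,0,0,0]]]' >/dev/null; python3 -c "
from bench import arm
print(arm.sign_off())"
```

```text
the job is handed in; nothing more can be done
None
```

The frame is hanging on both hooks, with both bar ends snapped past the rollers and the bar about 170 mm high. At the readings between steps, the push on the stand peaked at roughly 21 N. The frame is released, the other items I could see in the last views are where they were, and the job was handed in at about 20 s.

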